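Make up two seed-inspection kits

TASK

Make up the two microscopy kits. The small two-cell tray gets the eyepiece and the small vial; the big three-cell tray gets the slide case lying flat in its long cell, and the wide jar and the lens attachment in its two square cells (either one in either cell). One thing to a cell, standing upright on the cell floor as it stands now; keep things upright on the way and set them down rather than dropping them, and leave the petri dish, scissors and bottle where they are.

Things in the scene. Friction and masses are not known exactly. Their poses are not given: they have to be found in the camera images.
- eyepiece_c (a point): Microscope eyepiece: steel barrel 30 mm in diameter for its lowest 22 mm, then a white body 38 mm in diameter from 22 to 52 mm, then a black eyecup 34 mm in diameter; 60 mm tall. The point is on its axis, half-way up (30 mm). Stands upright, loose on the bench, its foot at bench height.
- vial_c (a point): Small glass vial with white cap, 32 mm in diameter (cap 31 mm), 44 mm tall. The smaller of the two glass containers. The point is on its axis, half-way up (22 mm). Stands upright, loose on the bench, its foot at bench height.
- jar_c (a point): Wide brown glass sample jar with steel lid, 44 mm in diameter (lid 38 mm), 56 mm tall. The point is on its axis, half-way up (28 mm). Stands upright, loose on the bench, its foot at bench height.
- lens_c (a point): Lens attachment: plain aluminium cylinder with a glass lens filling most of its top face, set in a dark ring, 46 mm in diameter, 36 mm tall. The point is on its axis, half-way up (18 mm). Stands upright, loose on the bench, its foot at bench height.
- slide_case_c (a point): Closed white slide case, a rounded rectangular box 96 mm long (its x), 36 mm wide (its y), 36 mm tall; a thin grey seam runs round it and a small grey catch on one long side stands out 1 mm. The point is its centre, half-way up (18 mm). Lies flat, loose on the bench, at any yaw.
- tray_two: Grey two-cell kit tray, 156 x 70 mm, 11 mm tall. Two square cells 62 x 62 mm, centres at x = -43 and +43 mm, y = 0. Cells are 8 mm deep, floor 3 mm above the bench; no room for fingers inside beside a thing: grip things over 10 mm above their foot. Fixed to the bench. Origin: centre of underside, x along the 156 mm side, z up.
- tray_three: Grey three-cell kit tray, 156 x 138 mm, 11 mm tall. Two square cells 62 x 62 mm, centres at (x, y) = (-43, -34) and (+43, -34) mm; one long cell 124 mm (x) by 52 mm (y), centre at (0, +39) mm. Cells are 8 mm deep, floor 3 mm above the bench; no room for fingers inside beside a thing: grip things over 10 mm above their foot. Fixed to the bench. Origin: centre of underside, x along the 156 mm side, z up.
- petri: Lidded petri dish with seeds, 92 mm in diameter, 16 mm tall, to be left alone. Origin: centre of its underside.
- scissors: Small steel scissors, about 135 mm long (along x, points to +x), 50 mm wide, 8 mm tall, lying flat, to be left alone. Origin: at the pivot, on the bench.
- bottle: White plastic bottle, 60 mm in diameter, 130 mm tall, to be left alone. Origin: centre of its underside.
Mind the look-alikes: they are no part of the job. What is shaped like the part that bears vial_c but blue, purple or yellow is not meant.

How it is judged:
At the end, for the whole second after the job is handed in: Eyepiece and vial in the two-cell tray, jar and lens in the square cells, slide case in the long cell, one each: on the cell floor within 4 mm, upright within 0.12 rad, at rest, centred within 18 (eyepiece), 17 (vial), 12 (jar), 11 (lens), 17 x 11 mm (case) along the tray axes ((((x of eyepiece_c in the frame of tray_two between -0.061 and -0.025 m and y of eyepiece_c in the frame of tray_two between -0.018 and 0.018 m and z of eyepiece_c in the frame of tray_two between 0.029 and 0.037 m) and (x of vial_c in the frame of tray_two between 0.026 and 0.06 m and y of vial_c in the frame of tray_two between -0.017 and 0.017 m and z of vial_c in the frame of tray_two between 0.021 and 0.029 m)) or ((x of vial_c in the frame of tray_two between -0.06 and -0.026 m and y of vial_c in the frame of tray_two between -0.017 and 0.017 m and z of vial_c in the frame of tray_two between 0.021 and 0.029 m) and (x of eyepiece_c in the frame of tray_two between 0.025 and 0.061 m and y of eyepiece_c in the frame of tray_two between -0.018 and 0.018 m and z of eyepiece_c in the frame of tray_two between 0.029 and 0.037 m))) and (((x of jar_c in the frame of tray_three between -0.055 and -0.031 m and y of jar_c in the frame of tray_three between -0.046 and -0.022 m and z of jar_c in the frame of tray_three between 0.027 and 0.035 m) and (x of lens_c in the frame of tray_three between 0.032 and 0.054 m and y of lens_c in the frame of tray_three between -0.045 and -0.023 m and z of lens_c in the frame of tray_three between 0.017 and 0.025 m)) or ((x of lens_c in the frame of tray_three between -0.054 and -0.032 m and y of lens_c in the frame of tray_three between -0.045 and -0.023 m and z of lens_c in the frame of tray_three between 0.017 and 0.025 m) and (x of jar_c in the frame of tray_three between 0.031 and 0.055 m and y of jar_c in the frame of tray_three between -0.046 and -0.022 m and z of jar_c in the frame of tray_three between 0.027 and 0.035 m))) and x of slide_case_c in the frame of tray_three between -0.017 and 0.017 m and y of slide_case_c in the frame of tray_three between 0.028 and 0.05 m and z of slide_case_c in the frame of tray_three between 0.017 and 0.025 m and angle between each of eyepiece_c, vial_c, jar_c, lens_c, slide_case_c's own z axis and vertical below 0.12 rad and linear speed of each of eyepiece, vial, jar, lens, slide_case below 0.02 m/s); the robot touches nothing.
It fails at once if the petri dish, scissors or bottle is pushed more than 20 mm away, or the bottle knocked over (distance of any of petri, scissors, bottle from where it was at the start of the episode above 0.02 m or angle between bottle's own z axis and vertical above 0.5 rad).
It fails at once if a kit thing is tipped more than 0.7 rad (angle between any of eyepiece_c, vial_c, jar_c, lens_c, slide_case_c's own z axis and vertical above 0.7 rad).
It fails at once if a kit thing is dropped (falls free faster than 0.7 m/s) ((linear speed of eyepiece above 0.7 m/s and contact force between eyepiece and the fingers below 0.1 N) or (linear speed of vial above 0.7 m/s and contact force between vial and the fingers below 0.1 N) or (linear speed of jar above 0.7 m/s and contact force between jar and the fingers below 0.1 N) or (linear speed of lens above 0.7 m/s and contact force between lens and the fingers below 0.1 N) or (linear speed of slide_case above 0.7 m/s and contact force between slide_case and the fingers below 0.1 N)).
It also fails if it takes over 128 s, if anything falls off the work surface, if the arm or the gripper's body presses on something with over 40 N, if the wrist force passes 120 N, or if a joint passes its speed limit or range.

ROBOT

A 6-joint arm with a two-finger parallel gripper is mounted at the origin on the work surface. World frame = base frame: x ahead of the robot, y to its left, z up, the work surface at z = 0. Lengths are in m, angles in rad, forces in N, time in s.
With the tool pointing down it reaches from about 0.225 to 0.875 m from the base axis. Payload 3.4 kg.
Tool frame: the origin (TCP) lies between the finger pads; the fingertips stand 14 mm ahead of it and the grasp point (between the pads) lies 5 mm behind it; z points along the fingers, y is the direction in which the jaws open and shut (so a half turn about z gives the same grasp; the last joint's range is limited). The gripper opens to 85 mm and grips with 20 to 120 N. Pads are 22 mm wide; open, the fingers measure 114 mm over their backs; the gripper's body (76 mm by 85 mm) begins 54 mm behind the grasp point. The pads swing forward as they close: fully open they stand 13 mm farther back than shut.
Start: joints at [1.149, 0.276, 1.505, -0, 1.361, -0.121], TCP at [0.17, 0.549, 0.245] pointing down, gripper open.
Joint ranges: [-2.89, 2.89], [-0.75, 2.08], [0.22, 2.7], [-1.18, 4.32], [0.11, 2.71], [-2.7, 2.7]. Speed limits (rad/s): [2.57, 2.57, 3.14, 3.14, 3.14, 3.14].

INTERFACE

Orientations are given as a unit quaternion [w, x, y, z].
In Python, from rig import manip, get_image, job gives the robot as it stands. The module is installed in compiled form; this text tells all that it offers.
- The arm moves only by the tool step_arm, never from a script. Its argument "moves" is one flat list of numbers, 5 for each row, row after row: the shift along the tool's x, y, z as a fraction of full scale, then the turn about the tool's z as a fraction of full scale, then the gripper's target within -1 to 1 (shut at 1, half-way at 0, fully open at -1). In form: [dx, dy, dz, twist, hand, dx, dy, dz, twist, hand, ...]. A call has 1 to 5 rows; each row is the pose to reach, as a shift and turn from the pose commanded when the call began, along the tool's axes at that moment, turning the shorter way round; what a row does not reach only later rows make up. Full scale, the value 1, is 500 mm for a shift and pi rad for a turn. A row lasts 1/10 s, in which the tool goes at most 50 mm and 8.59 degrees, less where a joint would pass 70% of its speed; a pose out of reach is approached as far as the arm can. A call with a number of a shift or a turn outside -1 to 1 is refused whole. A call with a gripper value outside its range is refused whole. The fingers move at their own pace and stop on an object; "force" is the grip in N (left out, the last holds). Time passes only in rows, so rows that repeat a pose let the fingers close. It gives the time, the measured TCP pose, the force and the opening at its end, in the units of the state.
- manip.get_state(): the state, without advancing time (a new reading comes with each control period).
- get_image(name): name is "scene" or "top" or "wrist"; returns a dict with "frame" (400x640x3 uint8, blue, green, red), "fx", "fy", "cx", "cy" (pixels), "rvec" (rotation vector, rad) and "tvec" (3), from world to camera coordinates, as OpenCV has them; the wrist camera has in their place "T_tool_cam" (4x4, takes a point from camera to tool coordinates, whose origin is the TCP and whose axes are the flange's). Camera axes: x right, y down, z forward; pixel columns grow to the right and rows downward; lengths in m; the calibration is good to about 2 mm. A picture is of the moment at which its call begins: read the wrist's pose just before it. There is no depth.
- job.sign_off(): hands the job in, once; it reports no verdict.
The state is a dict: "clock": time; "qpos": joint angles; "qd": joint speeds; "effort": joint torques, N m; "position": TCP position; "ee_rot": TCP orientation; "contact_force": force on the tool from outside, world axes, zero at the start; "moment": the same for the moment, N m; "width": finger opening in m.
Only numpy, scipy, OpenCV 4.12 (cv2) and the standard library are available. Lean on these libraries where they do the work, as an engineer would, in place of code of your own. Each camera call takes 0.05 s, during which the arm holds its last target. There are 200 camera calls.

## Working session

There is one attempt and no reset: what is moved stays moved. The work goes in short steps, Python scripts to look and compute and a tool call to move; the robot and the scene stay as the last step left them, time stands still between calls to the robot, and variables do not carry over. Pictures are saved under pics/ and viewed, about 12 in all and at most 16, crops included, and the job is handed in when it is done.

Besides the shell and the picture viewer there is one more tool, called after "Emit:" as name(argument=value, ...) on one line, values as JSON. step_arm: Moves the arm, as the interface text tells. Its arguments: {"type":"object","properties":{"moves":{"type":"array","items":{"type":"number","minimum":-1,"maximum":1}},"force":{"type":"number"}},"required":["moves"]}

```bash
mkdir -p pics; python3 - <<'E'
from rig import manip,get_image
import cv2,pickle
print(manip.get_state())
for n in("top","scene"):
    d=get_image(n);pickle.dump(d,open(f"pics/{n}0.pkl","wb"));cv2.imwrite(f"pics/{n}0.png",d["frame"])
    print({k:v for k,v in d.items() if k!="frame"})
E
```

```text
{'clock': 0.0, 'qpos': array([ 1.14899359e+00,  2.76568236e-01,  1.50615410e+00, -2.54634707e-05,
        1.36069026e+00, -1.20979033e-01]), 'qd': array([ 0.00062437,  0.00070664,  0.00188431, -0.00025937, -0.00151936,
        0.00059249]), 'effort': array([ 1.78899205e-03, -4.16791105e+01, -2.45802355e+01,  6.35840274e-05,
        1.09407454e-02,  8.99209539e-06]), 'position': array([0.17016654, 0.5487052 , 0.24444659]), 'ee_rot': array([-2.31944878e-04,  1.49842649e-01,  9.88709438e-01, -8.80006385e-04]), 'contact_force': array([ 0.27634344,  0.29999261, -0.42303458]), 'moment': array([-0.00600492,  0.00451619,  0.01137572]), 'width': 0.08530612432585254}
{'fx': 454.3859940778085, 'fy': 454.3859940778085, 'cx': 316.08566300001775, 'cy': 193.63941448927906, 'rvec': array([ 2.20985244, -2.19651353,  0.06587872]), 'tvec': array([0.00967418, 0.60255653, 1.10182979])}
{'fx': 381.22064206339286, 'fy': 381.22064206339286, 'cx': 319.49415099703003, 'cy': 203.06154426102972, 'rvec': array([ 1.97625995,  1.25277616, -0.55498067]), 'tvec': array([-0.28807963, -0.2932097 ,  1.24657308])}
```

View pics/top0.png

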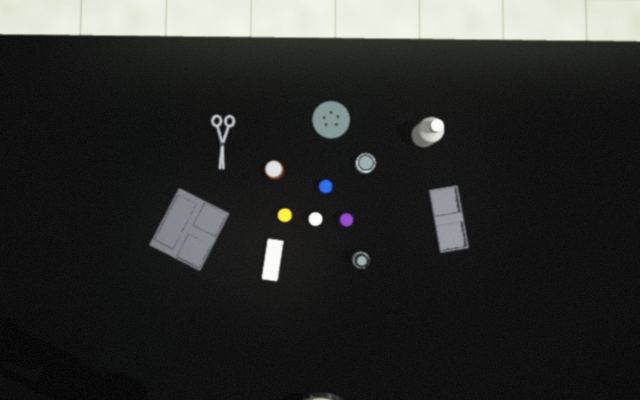

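View pics/scene0.png

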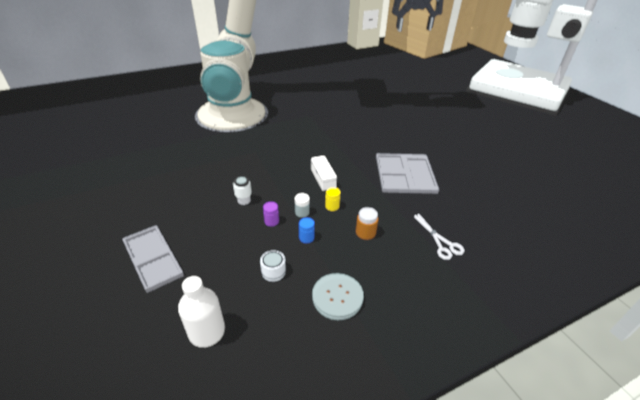

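```bash
cat > h.py <<'E'
import numpy as np,cv2,pickle
def ray(d,uv,z,T=None):
    """pixel -> world point on plane z; T = world<-tool for the wrist camera"""
    r=np.array([(uv[0]-d["cx"])/d["fx"],(uv[1]-d["cy"])/d["fy"],1.])
    if T is None:
        R=cv2.Rodrigues(d["rvec"])[0]; c=-R.T@d["tvec"]; w=R.T@r
    else:
        M=T@d["T_tool_cam"]; c=M[:3,3]; w=M[:3,:3]@r
    return c+w*(z-c[2])/w[2]
E
python3 - <<'E'
from h import *
d=pickle.load(open("pics/top0.pkl","rb"));f=d["frame"];g=f.max(2);hsv=cv2.cvtColor(f,cv2.COLOR_BGR2HSV)
R=cv2.Rodrigues(d["rvec"])[0];print("cam",-R.T@d["tvec"])
m=((g>70)*255).astype(np.uint8);m[:50]=0;m[380:]=0
n,l,s,c=cv2.connectedComponentsWithStats(m)
for i in range(1,n):
    if s[i,4]<40: continue
    pts=cv2.findNonZero((l==i).astype(np.uint8))
    r=cv2.minAreaRect(pts); 
    box=cv2.boxPoints(r)
    print(np.round(c[i]),"A",s[i,4],"rect",np.round(r[0],1),np.round(r[1],1),round(r[2],1),[np.round(ray(d,r[0],z)[:2],3) for z in(0.011,0.036,0.05)])
    if s[i,4]>400:print("   corners",[list(np.round(ray(d,b,0.011 if s[i,4]>1500 else .036)[:2],3)) for b in box])
E
```

```text
cam [0.54928147 0.02670323 1.12905875]
[331. 119.] A 1136 rect [330.5 119.5] [37. 37.] 90.0 [array([ 0.787, -0.021]), array([ 0.782, -0.02 ]), array([ 0.779, -0.02 ])]
   corners [[np.float64(0.827), np.float64(0.025)], [np.float64(0.828), np.float64(-0.065)], [np.float64(0.737), np.float64(-0.065)], [np.float64(0.736), np.float64(0.024)]]
[222. 135.] A 503 rect [222.5 141.5] [55. 25.] 90.0 [array([0.73 , 0.245]), array([0.726, 0.24 ]), array([0.724, 0.238])]
   corners [[np.float64(0.793), np.float64(0.272)], [np.float64(0.793), np.float64(0.211)], [np.float64(0.66), np.float64(0.209)], [np.float64(0.659), np.float64(0.269)]]
[428. 131.] A 760 rect [427.7 130.9] [26.4 35.3] 63.4 [array([ 0.761, -0.263]), array([ 0.756, -0.257]), array([ 0.753, -0.253])]
   corners [[np.float64(0.765), np.float64(-0.204)], [np.float64(0.805), np.float64(-0.281)], [np.float64(0.747), np.float64(-0.31)], [np.float64(0.708), np.float64(-0.233)]]
[365. 163.] A 352 rect [365. 163.] [20. 20.] 90.0 [array([ 0.679, -0.107]), array([ 0.676, -0.104]), array([ 0.675, -0.103])]
[274. 169.] A 293 rect [274. 169.]
[... 910 characters left out ...]
089]), array([0.55 , 0.088])]
[315. 219.] A 178 rect [315. 219.] [14. 14.] 90.0 [array([0.54 , 0.016]), array([0.54 , 0.016]), array([0.541, 0.016])]
[346. 219.] A 165 rect [346.  219.5] [13. 14.] 90.0 [array([ 0.539, -0.061]), array([ 0.54 , -0.059]), array([ 0.54 , -0.058])]
[272. 259.] A 748 rect [272.1 259.4] [17.7 42.5] 8.4 [array([0.441, 0.12 ]), array([0.443, 0.118]), array([0.445, 0.117])]
   corners [[np.float64(0.397), np.float64(0.146)], [np.float64(0.496), np.float64(0.132)], [np.float64(0.49), np.float64(0.09)], [np.float64(0.391), np.float64(0.104)]]
[360. 259.] A 188 rect [359.7 259.3] [15.1 17.1] 29.1 [array([ 0.442, -0.094]), array([ 0.445, -0.092]), array([ 0.446, -0.09 ])]
```

```bash
cat >> h.py <<'E'
from scipy.spatial.transform import Rotation as Ro
def pose(s):
    T=np.eye(4);q=s["ee_rot"];T[:3,:3]=Ro.from_quat(q,scalar_first=True).as_matrix();T[:3,3]=s["position"];return T
def plan(*wps):
    """print per-call rows (dx dy dz twist) to reach waypoints (x,y,z,jaw angle deg)"""
    from rig import manip
    s=manip.get_state();T=pose(s);p=s["position"].copy();th=np.degrees(np.arctan2(T[1,1],T[0,1]))
    print("now",np.round(p,4),"theta",round(th,2),"w",round(s["width"],4),"q6",np.round(s["qpos"][[0,5]],2),"t",round(s["clock"],2),"F",np.round(s["contact_force"],1),"tilt",round(np.degrees(np.arccos(-T[2,2])),2))
    for w in wps:
        e=np.array(w[:3]);dth=(w[3]-th+90)%180-90
        n=max(1,int(np.ceil(max(np.linalg.norm(e-p)/.2,abs(dth)/35))))
        st=(e-p)/n
        for i in range(n):
            t=np.radians(th);y=np.array([np.cos(t),np.sin(t),0]);x=np.cross(y,[0,0,-1])
            print(w,"->",np.round([st@x/.5,st@y/.5,-st[2]/.5,-dth/n/180],3),"mm",round(np.linalg.norm(st)*1e3))
            th+=dth/n
        p=e
E
python3 -c "
from h import *
plan((.443,.118,.2,82),(.443,.118,.027,82))"
```

```text
now [0.1702 0.5488 0.2445] theta 72.77 w 0.0856 q6 [ 1.15 -0.12] t 0.1 F [ 0.2 -0.8  0.1] tilt 0.1
(0.443, 0.118, 0.2, 82) -> [-0.259 -0.22   0.03  -0.017] mm 171
(0.443, 0.118, 0.2, 82) -> [-0.247 -0.234  0.03  -0.017] mm 171
(0.443, 0.118, 0.2, 82) -> [-0.234 -0.247  0.03  -0.017] mm 171
(0.443, 0.118, 0.027, 82) -> [ 0.     0.     0.346 -0.   ] mm 173
```

Emit:
step_arm(moves=[-0.259,-0.22,0.03,-0.017,-1,-0.259,-0.22,0.03,-0.017,-1,-0.259,-0.22,0.03,-0.017,-1,-0.259,-0.22,0.03,-0.017,-1,-0.259,-0.22,0.03,-0.017,-1], force=40)

```text
clock: 0.6
position: [0.2622, 0.4032, 0.2298]
ee_rot: [-0.0, 0.125, 0.992, -0.001]
contact_force: [0.1, 0.4, 0.8]
width: 0.0855
```

Emit:
step_arm(moves=[-0.247,-0.234,0.03,-0.017,-1,-0.247,-0.234,0.03,-0.017,-1,-0.247,-0.234,0.03,-0.017,-1,-0.247,-0.234,0.03,-0.017,-1,-0.247,-0.234,0.03,-0.017,-1])

```text
clock: 1.1
position: [0.3536, 0.2611, 0.2151]
ee_rot: [-0.0, 0.099, 0.995, -0.0]
contact_force: [0.2, 0.6, 0.3]
width: 0.0855
```

Emit:
step_arm(moves=[-0.234,-0.247,0.03,-0.017,-1,-0.234,-0.247,0.03,-0.017,-1,-0.234,-0.247,0.03,-0.017,-1,-0.234,-0.247,0.03,-0.017,-1,-0.234,-0.247,0.03,-0.017,-1])

```text
clock: 1.6
position: [0.4452, 0.1181, 0.2]
ee_rot: [0.0, 0.071, 0.997, 0.0]
contact_force: [-0.6, 0.6, -0.1]
width: 0.0857
```

```bash
cat > look.py <<'E'
import sys
from h import *
from rig import manip,get_image
s=manip.get_state();T=pose(s);d=get_image("wrist");d["T"]=T
pickle.dump(d,open(f"pics/{sys.argv[1]}.pkl","wb"));cv2.imwrite(f"pics/{sys.argv[1]}.png",d["frame"])
E
python3 look.py w1; python3 -c "
from h import *
d=pickle.load(open('pics/w1.pkl','rb'));print(d['T_tool_cam'],d['fx'],d['cx'],d['cy'])
plan((.443,.118,.2,82),(.443,.118,.027,82))"
```

```text
[[-5.57019974e-04 -9.60762180e-01 -2.77372894e-01  7.01944143e-02]
 [ 9.99999840e-01 -5.06996394e-04 -2.52068336e-04 -3.48213495e-04]
 [ 1.01550667e-04 -2.77372990e-01  9.60762309e-01 -1.27440099e-01]
 [ 0.00000000e+00  0.00000000e+00  0.00000000e+00  1.00000000e+00]] 313.79320469117664 316.6045048301 203.09941419114872
now [0.4441 0.1193 0.2001] theta 81.87 w 0.0856 q6 [ 0.11 -1.32] t 1.65 F [-0.5  0.7 -0.2] tilt 0.09
(0.443, 0.118, 0.2, 82) -> [ 0.002 -0.003  0.    -0.001] mm 2
(0.443, 0.118, 0.027, 82) -> [ 0.     0.     0.346 -0.   ] mm 173
```

View pics/w1.png

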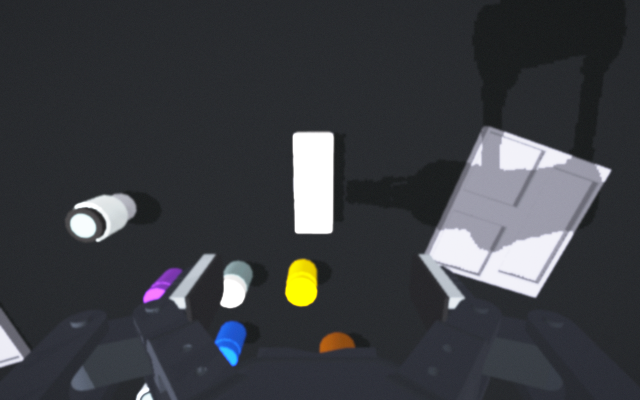

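```bash
python3 - <<'E'
from h import *
d=pickle.load(open('pics/w1.pkl','rb'));f=d["frame"];T=d["T"]
m=(f.min(2)>180).astype(np.uint8);n,l,s,c=cv2.connectedComponentsWithStats(m)
i=l[180,313];r=cv2.minAreaRect(cv2.findNonZero((l==i).astype(np.uint8)));b=cv2.boxPoints(r);print(r)
P=np.array([ray(d,p,.036,T)[:2] for p in b]);print(P.round(4),P.mean(0))
m=((f.max(2)>60)*255).astype(np.uint8);m[:,:400]=0;m[310:]=0;m=cv2.morphologyEx(m,cv2.MORPH_OPEN,np.ones((3,3)))
n,l,s,c=cv2.connectedComponentsWithStats(m)
i=1+np.argmax(s[1:,4]);h=cv2.convexHull(cv2.findNonZero((l==i).astype(np.uint8)));print(cv2.approxPolyDP(h,8,True)[:,0].tolist())
for p in [(487,126),(610,171),(536,297),(427,251)]: print(p,ray(d,p,.011,T)[:2].round(4))
E
```

```text
((313.0, 182.5), (101.0, 40.0), 90.0)
[[0.3895 0.1042]
 [0.3947 0.1402]
 [0.492  0.1275]
 [0.4863 0.0882]] [0.44063021 0.11502659]
[[611, 168], [536, 298], [445, 309], [418, 253], [483, 126]]
(487, 126) [0.4123 0.2914]
(610, 171) [0.4753 0.4159]
(536, 297) [0.6135 0.3483]
(427, 251) [0.5378 0.227 ]
```

Emit:
step_arm(moves=[0.004,-0.006,0.1,0,-1,0.004,-0.006,0.2,0,-1,0.004,-0.006,0.28,0,-1,0.004,-0.006,0.32,0,-1,0.004,-0.006,0.345,0,-1])

```text
clock: 2.15
position: [0.439, 0.118, 0.026]
ee_rot: [-0.002, 0.069, 0.998, 0.0]
contact_force: [0.0, -0.1, -0.0]
width: 0.0852
```

Emit:
step_arm(moves=[0,0,0,0,1,0,0,0,0,1,0,0,0,0,1,0,0,0,0,1,0,0,0,0,1])

```text
clock: 2.65
position: [0.4421, 0.1163, 0.029]
ee_rot: [0.001, 0.07, 0.998, 0.001]
contact_force: [-0.2, 2.4, 5.5]
width: 0.0354
```

Emit:
step_arm(moves=[0,0,0,0,1,0,0,0,0,1,0,0,0,0,1,0,0,0,0,1,0,0,0,0,1])

```text
clock: 3.15
position: [0.4421, 0.1162, 0.029]
ee_rot: [0.001, 0.071, 0.998, 0.001]
contact_force: [-0.5, 2.4, 6.4]
width: 0.0353
```

```bash
python3 -c "
from h import *
plan((.442,.116,.13,82),(.5316,.357,.13,63.3),(.5316,.357,.033,63.3))"
```

```text
now [0.4421 0.1162 0.029 ] theta 81.9 w 0.0353 q6 [ 0.1  -1.33] t 3.15 F [-0.5  2.4  6.4] tilt 0.17
(0.442, 0.116, 0.13, 82) -> [ 0.    -0.    -0.202 -0.001] mm 101
(0.5316, 0.357, 0.13, 63.3) -> [-0.055  0.251 -0.     0.052] mm 129
(0.5316, 0.357, 0.13, 63.3) -> [-0.014  0.257 -0.     0.052] mm 129
(0.5316, 0.357, 0.033, 63.3) -> [ 0.     0.     0.194 -0.   ] mm 97
```

Emit:
step_arm(moves=[0,0,-0.03,0,1,0,0,-0.08,0,1,0,0,-0.14,0,1,0,0,-0.19,0,1,0,0,-0.202,0,1])

```text
clock: 3.65
position: [0.443, 0.1158, 0.1315]
ee_rot: [0.003, 0.07, 0.998, 0.001]
contact_force: [0.1, -0.5, -1.3]
width: 0.0352
```

Emit:
step_arm(moves=[-0.008,0.04,0,0.01,1,-0.02,0.1,0,0.022,1,-0.036,0.17,0,0.036,1,-0.055,0.251,0,0.052,1,-0.055,0.251,0,0.052,1])

```text
clock: 4.15
position: [0.488, 0.24, 0.1279]
ee_rot: [0.001, 0.15, 0.989, 0.002]
contact_force: [-0.4, -0.3, -0.2]
width: 0.0348
```

Emit:
step_arm(moves=[-0.004,0.08,0,0.016,1,-0.009,0.16,0,0.032,1,-0.012,0.22,0,0.045,1,-0.014,0.257,0,0.052,1,-0.014,0.257,0,0.052,1])

```text
clock: 4.65
position: [0.5314, 0.358, 0.1273]
ee_rot: [-0.0, 0.231, 0.973, -0.0]
contact_force: [-1.0, 0.3, -0.4]
width: 0.0351
```

```bash
python3 look.py w2; python3 -c "
from h import *
plan((.5316,.357,.13,63.3),(.5316,.357,.033,63.3))"
```

```text
now [0.5305 0.3563 0.1273] theta 63.32 w 0.0349 q6 [ 0.48 -0.62] t 4.7 F [ 0.7 -0.2 -1. ] tilt 0.15
(0.5316, 0.357, 0.13, 63.3) -> [-0.001  0.002 -0.005  0.   ] mm 3
(0.5316, 0.357, 0.033, 63.3) -> [ 0.     0.     0.194 -0.   ] mm 97
```

View pics/w2.png

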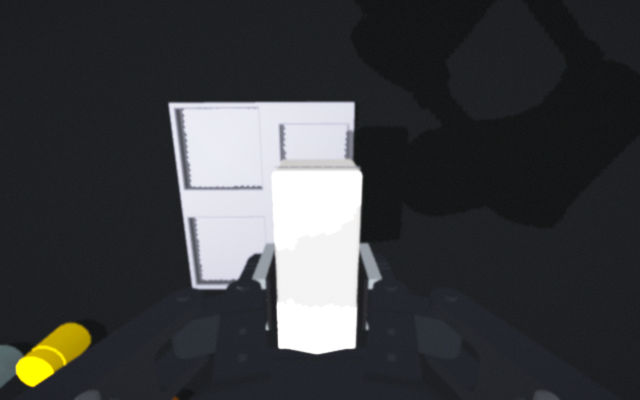

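```bash
python3 - <<'E'
from h import *
d=pickle.load(open('pics/w2.pkl','rb'));T=d["T"]
for p in [(170,103),(354,102),(191,290),(280,124),(350,124)]: print(p,ray(d,p,.011,T).round(4), (np.linalg.inv(T)@np.r_[ray(d,p,.011,T),1])[:2].round(4))
for p in [(272,169),(361,169)]: print(p,(np.linalg.inv(T)@np.r_[ray(d,p,.1273-.029+.036,T),1])[:2].round(4))
E
```

```text
(170, 103) [0.4137 0.2953 0.011 ] [ 0.0769 -0.1089]
(354, 102) [0.4743 0.4173 0.011 ] [0.0775 0.0274]
(191, 290) [0.5528 0.2233 0.011 ] [-0.0797 -0.1107]
(280, 124) [0.4635 0.3608 0.011 ] [ 0.0618 -0.0279]
(350, 124) [0.4873 0.408  0.011 ] [0.0617 0.0249]
(272, 169) [ 0.0491 -0.0176]
(361, 169) [0.049  0.0169]
```

Emit:
step_arm(moves=[0,-0.002,0.05,0,1,0,-0.002,0.1,0,1,0,-0.002,0.14,0,1,0,-0.002,0.165,0,1,0,-0.002,0.18,0,1])

```text
clock: 5.2
position: [0.5296, 0.3541, 0.0375]
ee_rot: [-0.001, 0.232, 0.973, -0.001]
contact_force: [0.4, 0.8, -0.9]
width: 0.0353
```

Emit:
step_arm(moves=[0,0,0.004,0,1,0,0,0.008,0,1,0,0,0.011,0,1,0,0,0.011,0,1])

```text
clock: 5.6
position: [0.531, 0.3559, 0.0339]
ee_rot: [0.0, 0.231, 0.973, 0.0]
contact_force: [-0.3, -0.2, -0.2]
width: 0.0352
```

Emit:
step_arm(moves=[0,0,0.002,0,1,0,0,0.004,0,1,0,0,0.004,0,1])

```text
clock: 5.9
position: [0.5309, 0.356, 0.032]
ee_rot: [0.0, 0.231, 0.973, 0.0]
contact_force: [-1.0, 0.1, 4.3]
width: 0.0349
```

Emit:
step_arm(moves=[0,0,0,0,-0.1,0,0,0,0,-0.36,0,0,0,0,-0.36,0,0,0,0,-0.36,0,0,-0.02,0,-0.36])

```text
clock: 6.4
position: [0.5296, 0.3551, 0.0402]
ee_rot: [-0.001, 0.232, 0.973, -0.001]
contact_force: [0.1, 0.4, -0.6]
width: 0.0581
```

Emit:
step_arm(moves=[0,0,-0.06,0,-0.36,0,0,-0.14,0,-0.36,0,0,-0.2,0,-0.36,0,0,-0.2,0,-0.36])

```text
clock: 6.8
position: [0.5337, 0.3573, 0.1475]
ee_rot: [0.004, 0.231, 0.973, 0.004]
contact_force: [0.5, 0.4, 0.2]
width: 0.0575
```

```bash
python3 -c "
from h import *
plan((.659,.1135,.16,90),(.659,.1135,.03,90))"
```

```text
now [0.5337 0.3573 0.1475] theta 63.23 w 0.0575 q6 [ 0.48 -0.62] t 6.8 F [0.5 0.4 0.2] tilt 0.65
(0.659, 0.1135, 0.16, 90) -> [-0.222 -0.161 -0.013 -0.074] mm 137
(0.659, 0.1135, 0.16, 90) -> [-0.178 -0.208 -0.013 -0.074] mm 137
(0.659, 0.1135, 0.03, 90) -> [ 0.    0.    0.26 -0.  ] mm 130
```

Emit:
step_arm(moves=[-0.222,-0.161,-0.013,-0.074,-1,-0.222,-0.161,-0.013,-0.074,-1,-0.222,-0.161,-0.013,-0.074,-1,-0.222,-0.161,-0.013,-0.074,-1,-0.222,-0.161,-0.013,-0.074,-1])

```text
clock: 7.3
position: [0.5935, 0.233, 0.1475]
ee_rot: [-0.001, 0.118, 0.993, 0.0]
contact_force: [0.3, 0.4, 0.1]
width: 0.0856
```

Emit:
step_arm(moves=[-0.178,-0.208,-0.013,-0.074,-1,-0.178,-0.208,-0.013,-0.074,-1,-0.178,-0.208,-0.013,-0.074,-1,-0.178,-0.208,-0.013,-0.074,-1,-0.178,-0.208,-0.013,-0.074,-1])

```text
clock: 7.8
position: [0.6553, 0.1127, 0.1538]
ee_rot: [-0.001, 0.001, 1.0, 0.001]
contact_force: [-0.3, 0.3, -0.9]
width: 0.0856
```

```bash
python3 look.py w3; python3 -c "
from h import *
plan((.659,.1135,.16,90),(.659,.1135,.03,90))"
```

```text
now [0.6549 0.1135 0.1538] theta 89.9 w 0.0854 q6 [ 0.07 -1.5 ] t 7.85 F [-0.5  0.8  0.6] tilt 0.12
(0.659, 0.1135, 0.16, 90) -> [-0.008  0.    -0.012 -0.001] mm 7
(0.659, 0.1135, 0.03, 90) -> [ 0.    0.    0.26 -0.  ] mm 130
```

View pics/w3.png

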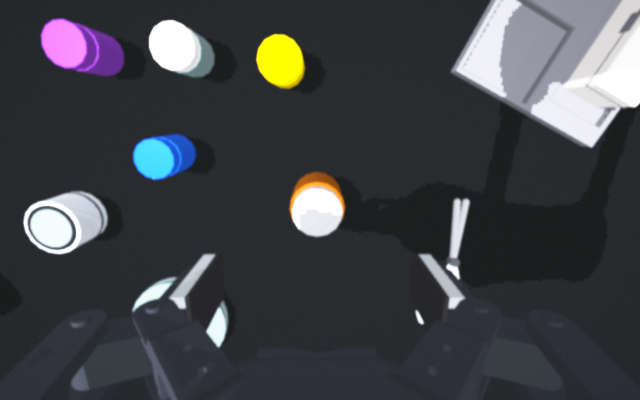

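```bash
python3 - <<'E'
from h import *
d=pickle.load(open('pics/w3.pkl','rb'));T=d["T"]
for n,p,z in [("jar",(317,211),.056),("lens",(52,228),.036),("vial",(174,46),.044),("blue",(154,158),.044)]: print(n,p,ray(d,p,z,T).round(4))
E
```

```text
jar (317, 211) [0.6561 0.1127 0.056 ]
lens (52, 228) [ 0.6764 -0.1077  0.036 ]
vial (174, 46) [0.5406 0.0147 0.044 ]
blue (154, 158) [ 0.6175 -0.0103  0.044 ]
```

Emit:
step_arm(moves=[-0.004,0,0.08,0,-1,-0.004,0,0.15,0,-1,-0.004,0,0.2,0,-1,-0.004,0,0.23,0,-1,-0.004,0,0.248,0,-1])

```text
clock: 8.35
position: [0.6557, 0.1143, 0.0285]
ee_rot: [-0.002, -0.0, 1.0, 0.0]
contact_force: [0.2, 0.1, -0.0]
width: 0.0858
```

Emit:
step_arm(moves=[0,0,0,0,1,0,0,0,0,1,0,0,0,0,1,0,0,0,0,1,0,0,0,0,1])

```text
clock: 8.85
position: [0.6589, 0.1123, 0.0319]
ee_rot: [0.002, 0.001, 1.0, 0.0]
contact_force: [0.7, 1.7, 5.8]
width: 0.0429
```

```bash
python3 -c "
from h import *
plan((.657,.113,.14,90),(.461,.311,.14,63.3),(.461,.311,.036,63.3))"
```

```text
now [0.6589 0.1123 0.0319] theta 89.85 w 0.0429 q6 [ 0.06 -1.5 ] t 8.85 F [0.7 1.7 5.8] tilt 0.18
(0.657, 0.113, 0.14, 90) -> [ 0.004  0.001 -0.216 -0.001] mm 108
(0.461, 0.311, 0.14, 63.3) -> [ 0.196  0.198 -0.     0.074] mm 139
(0.461, 0.311, 0.14, 63.3) -> [ 0.236  0.147 -0.     0.074] mm 139
(0.461, 0.311, 0.036, 63.3) -> [ 0.     0.     0.208 -0.   ] mm 104
```

Emit:
step_arm(moves=[0,0,-0.03,0,1,0,0,-0.08,0,1,0,0,-0.15,0,1,0,0,-0.2,0,1,0,0,-0.216,0,1])

```text
clock: 9.35
position: [0.6596, 0.1118, 0.1423]
ee_rot: [0.003, 0.001, 1.0, 0.0]
contact_force: [0.6, 0.4, -1.1]
width: 0.0427
```

Emit:
step_arm(moves=[0.04,0.04,0,0.015,1,0.09,0.09,0,0.033,1,0.14,0.14,0,0.053,1,0.2,0.198,0,0.074,1,0.2,0.198,0,0.074,1])

```text
clock: 9.85
position: [0.5525, 0.2138, 0.1373]
ee_rot: [-0.003, 0.116, 0.993, -0.0]
contact_force: [0.2, 0.3, -1.5]
width: 0.0426
```

Emit:
step_arm(moves=[0.08,0.05,0,0.025,1,0.15,0.09,0,0.045,1,0.2,0.125,0,0.063,1,0.236,0.147,0,0.074,1,0.236,0.147,0,0.074,1])

```text
clock: 10.35
position: [0.458, 0.3111, 0.1377]
ee_rot: [-0.001, 0.23, 0.973, -0.001]
contact_force: [0.5, 0.3, -0.3]
width: 0.0426
```

```bash
python3 look.py w4; python3 -c "
from h import *
plan((.461,.311,.14,63.3),(.461,.311,.036,63.3))"
```

```text
now [0.4595 0.3103 0.1378] theta 63.39 w 0.0429 q6 [ 0.47 -0.64] t 10.4 F [ 0.1  0.  -0.4] tilt 0.08
(0.461, 0.311, 0.14, 63.3) -> [-0.002  0.003 -0.004  0.001] mm 3
(0.461, 0.311, 0.036, 63.3) -> [ 0.     0.     0.208 -0.   ] mm 104
```

View pics/w4.png

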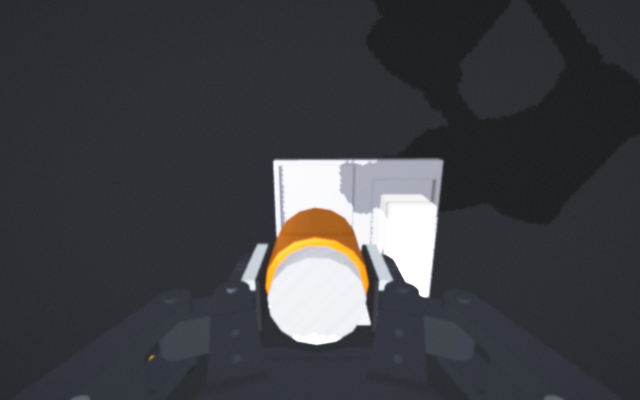

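```bash
python3 - <<'E'
from h import *
d=pickle.load(open('pics/w4.pkl','rb'));T=d["T"]
for p in [(274,159),(443,159),(316,295)]: print(p,(np.linalg.inv(T)@np.r_[ray(d,p,.011 if p[1]<200 else .1378-.032+.056,T),1])[:2].round(4))
E
```

```text
(274, 159) [ 0.0339 -0.0348]
(443, 159) [0.0339 0.1021]
(316, 295) [ 0.0044 -0.0006]
```

Emit:
step_arm(moves=[-0.008,0,0.06,0,1,-0.008,0,0.11,0,1,-0.008,0,0.155,0,1,-0.008,0,0.185,0,1,-0.008,0,0.196,0,1])

```text
clock: 10.9
position: [0.464, 0.3066, 0.0383]
ee_rot: [-0.001, 0.232, 0.973, -0.001]
contact_force: [-0.1, -0.5, -1.3]
width: 0.0427
```

Emit:
step_arm(moves=[0,0,0.004,0,1,0,0,0.008,0,1,0,0,0.008,0,1])

```text
clock: 11.2
position: [0.4647, 0.3084, 0.0369]
ee_rot: [0.001, 0.232, 0.973, 0.0]
contact_force: [0.5, 0.2, -0.8]
width: 0.0425
```

Emit:
step_arm(moves=[0,0,0.002,0,1,0,0,0.004,0,1,0,0,0.004,0,1])

```text
clock: 11.5
position: [0.4644, 0.3086, 0.0349]
ee_rot: [0.001, 0.231, 0.973, 0.0]
contact_force: [0.0, -0.6, 0.7]
width: 0.0427
```

Near contact; release, rise and go to the lens.

Emit:
step_arm(moves=[0,0,0.001,0,1,0,0,0.001,0,-0.2,0,0,0.001,0,-0.42,0,0,0.001,0,-0.42,0,0,-0.01,0,-0.42])

```text
clock: 12.0
position: [0.4634, 0.3081, 0.0387]
ee_rot: [-0.001, 0.232, 0.973, -0.001]
contact_force: [0.1, -0.7, -0.3]
width: 0.0608
```

Emit:
step_arm(moves=[0,0,-0.06,0,-0.42,0,0,-0.14,0,-0.42,0,0,-0.22,0,-0.42,0,0,-0.24,0,-0.42])

```text
clock: 12.4
position: [0.4665, 0.3097, 0.1643]
ee_rot: [0.004, 0.231, 0.973, 0.003]
contact_force: [0.1, -0.0, 0.9]
width: 0.0608
```

```bash
python3 -c "
from h import *
plan((.676,-.106,.16,90),(.676,-.106,.029,90),(.676,-.106,.14,90),(.537,.273,.14,63.3))"
```

```text
now [0.4665 0.3097 0.1643] theta 63.23 w 0.0608 q6 [ 0.46 -0.64] t 12.4 F [ 0.1 -0.   0.9] tilt 0.53
(0.676, -0.106, 0.16, 90) -> [-0.25  -0.185  0.003 -0.05 ] mm 155
(0.676, -0.106, 0.16, 90) -> [-0.218 -0.221  0.003 -0.05 ] mm 155
(0.676, -0.106, 0.16, 90) -> [-0.181 -0.252  0.003 -0.05 ] mm 155
(0.676, -0.106, 0.029, 90) -> [ 0.     0.     0.262 -0.   ] mm 131
(0.676, -0.106, 0.14, 90) -> [ 0.     0.    -0.222 -0.   ] mm 111
(0.537, 0.273, 0.14, 63.3) -> [ 0.093  0.253 -0.     0.049] mm 135
(0.537, 0.273, 0.14, 63.3) -> [ 0.131  0.235 -0.     0.049] mm 135
(0.537, 0.273, 0.14, 63.3) -> [ 0.165  0.212 -0.     0.049] mm 135
```

Emit:
step_arm(moves=[-0.25,-0.185,0.003,-0.05,-1,-0.25,-0.185,0.003,-0.05,-1,-0.25,-0.185,0.003,-0.05,-1,-0.25,-0.185,0.003,-0.05,-1,-0.25,-0.185,0.003,-0.05,-1])

```text
clock: 12.9
position: [0.5344, 0.1679, 0.1573]
ee_rot: [-0.0, 0.156, 0.988, -0.0]
contact_force: [-0.2, 1.3, -0.1]
width: 0.0856
```

Emit:
step_arm(moves=[-0.218,-0.221,0.003,-0.05,-1,-0.218,-0.221,0.003,-0.05,-1,-0.218,-0.221,0.003,-0.05,-1,-0.218,-0.221,0.003,-0.05,-1,-0.218,-0.221,0.003,-0.05,-1])

```text
clock: 13.4
position: [0.604, 0.0312, 0.1557]
ee_rot: [-0.001, 0.077, 0.997, 0.0]
contact_force: [0.2, 0.7, -0.5]
width: 0.0853
```

Emit:
step_arm(moves=[-0.181,-0.252,0.003,-0.05,-1,-0.181,-0.252,0.003,-0.05,-1,-0.181,-0.252,0.003,-0.05,-1,-0.181,-0.252,0.003,-0.05,-1,-0.181,-0.252,0.003,-0.05,-1])

```text
clock: 13.9
position: [0.6739, -0.1058, 0.154]
ee_rot: [-0.001, -0.002, 1.0, 0.001]
contact_force: [-0.6, 0.5, -0.2]
width: 0.0855
```

```bash
python3 look.py w5; python3 - <<'E'
from h import *
plan((.676,-.106,.16,90),(.676,-.106,.029,90))
d=pickle.load(open('pics/w5.pkl','rb'));m=(d["frame"].max(2)>110).astype(np.uint8);m[255:]=0
n,l,s,c=cv2.connectedComponentsWithStats(m)
for i in range(1,n):
    if s[i,4]>300:print(s[i],c[i].round(),ray(d,c[i],.036,d["T"]).round(4))
E
```

```text
now [ 0.6733 -0.1048  0.1542] theta 90.29 w 0.0854 q6 [-0.26 -1.83] t 13.95 F [-0.7  0.6 -0.1] tilt 0.18
(0.676, -0.106, 0.16, 90) -> [-0.005 -0.003 -0.012  0.002] mm 6
(0.676, -0.106, 0.029, 90) -> [ 0.     0.     0.262 -0.   ] mm 131
[    0     0   124   139 11467] [60. 65.] [ 0.5712 -0.2917  0.036 ]
[ 352    0   55   51 2141] [378.  22.] [ 0.5426 -0.0635  0.036 ]
[ 444    0   73   52 2808] [480.  24.] [0.5433 0.0079 0.036 ]
[ 532    5   90   61 3769] [578.  36.] [0.5507 0.0783 0.036 ]
[ 406  111   60   45 2139] [436. 132.] [ 0.6176 -0.0147  0.036 ]
[ 284  171   59   62 2577] [313. 202.] [ 0.6729 -0.1091  0.036 ]
[128 239  61  16 642] [159. 248.] [ 0.7146 -0.2398  0.036 ]
```

Emit:
step_arm(moves=[-0.004,-0.005,0.08,0,-1,-0.004,-0.005,0.15,0,-1,-0.004,-0.005,0.2,0,-1,-0.004,-0.005,0.235,0,-1,-0.004,-0.005,0.252,0,-1])

```text
clock: 14.45
position: [0.6739, -0.1062, 0.0271]
ee_rot: [-0.002, -0.003, 1.0, 0.001]
contact_force: [-0.1, 1.4, -0.1]
width: 0.0852
```

Emit:
step_arm(moves=[0,0,0,0,1,0,0,0,0,1,0,0,0,0,1,0,0,0,0,1,0,0,0,0,1])

```text
clock: 14.95
position: [0.6774, -0.1097, 0.0307]
ee_rot: [0.002, -0.002, 1.0, 0.0]
contact_force: [0.1, 2.1, 6.3]
width: 0.0443
```

```bash
python3 -c "
from h import *
plan((.676,-.107,.13,90),(.537,.273,.13,63.3))"
```

```text
now [ 0.6774 -0.1097  0.0307] theta 90.21 w 0.0443 q6 [-0.26 -1.84] t 14.95 F [0.1 2.1 6.3] tilt 0.19
(0.676, -0.107, 0.13, 90) -> [ 0.003  0.005 -0.199  0.001] mm 99
(0.537, 0.273, 0.13, 63.3) -> [ 0.093  0.253 -0.     0.049] mm 135
(0.537, 0.273, 0.13, 63.3) -> [ 0.131  0.236 -0.     0.049] mm 135
(0.537, 0.273, 0.13, 63.3) -> [ 0.166  0.213 -0.     0.049] mm 135
```

Emit:
step_arm(moves=[0,0,-0.03,0,1,0,0,-0.08,0,1,0,0,-0.14,0,1,0,0,-0.19,0,1,0,0,-0.2,0,1])

```text
clock: 15.45
position: [0.6782, -0.1107, 0.1331]
ee_rot: [0.003, -0.002, 1.0, -0.001]
contact_force: [0.3, 0.1, -2.2]
width: 0.0444
```

Emit:
step_arm(moves=[0.015,0.04,0,0.01,1,0.033,0.09,0,0.02,1,0.055,0.15,0,0.03,1,0.08,0.22,0,0.042,1,0.096,0.258,0,0.049,1])

```text
clock: 15.95
position: [0.6255, 0.0213, 0.1277]
ee_rot: [-0.002, 0.075, 0.997, 0.001]
contact_force: [0.6, -0.4, -2.4]
width: 0.0441
```

Emit:
step_arm(moves=[0.03,0.05,0,0.01,1,0.06,0.11,0,0.02,1,0.09,0.16,0,0.03,1,0.12,0.21,0,0.042,1,0.133,0.24,0,0.049,1])

```text
clock: 16.45
position: [0.5776, 0.1492, 0.1278]
ee_rot: [-0.002, 0.151, 0.988, -0.0]
contact_force: [-0.4, 0.7, -1.5]
width: 0.0449
```

Emit:
step_arm(moves=[0.05,0.06,0,0.015,1,0.09,0.12,0,0.027,1,0.13,0.17,0,0.038,1,0.166,0.213,0,0.049,1,0.166,0.213,0,0.049,1])

```text
clock: 16.95
position: [0.5302, 0.2767, 0.1278]
ee_rot: [-0.001, 0.226, 0.974, 0.0]
contact_force: [0.2, -0.3, -2.1]
width: 0.0445
```

```bash
python3 look.py w6; python3 -c "
from h import *
plan((.537,.273,.13,63.3),(.537,.273,.034,63.3))"
```

```text
now [0.5311 0.275  0.1279] theta 63.93 w 0.0444 q6 [ 0.36 -0.75] t 17.0 F [-0.3 -0.7 -2.2] tilt 0.11
(0.537, 0.273, 0.13, 63.3) -> [-0.012  0.002 -0.004  0.004] mm 7
(0.537, 0.273, 0.034, 63.3) -> [ 0.     0.     0.192 -0.   ] mm 96
```

View pics/w6.png

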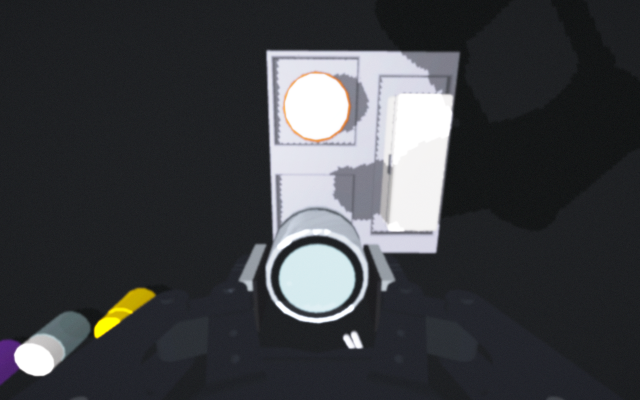

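```bash
python3 - <<'E'
from h import *
d=pickle.load(open('pics/w6.pkl','rb'));T=d["T"]
for p,z in [((267,51),.011),((459,53),.011),((437,252),.011),((317,106),.059),((317,274),.1279-.031+.036)]: print(p,(np.linalg.inv(T)@np.r_[ray(d,p,z,T),1])[:2].round(4))
E
```

```text
(267, 51) [ 0.1122 -0.0356]
(459, 53) [0.1108 0.1012]
(437, 252) [-0.0436  0.1017]
(317, 106) [ 0.0738 -0.0001]
(317, 274) [ 0.0027 -0.0002]
```

Emit:
step_arm(moves=[-0.023,0,0.05,0.003,1,-0.023,0,0.1,0.003,1,-0.023,0,0.145,0.003,1,-0.023,0,0.173,0.003,1,-0.023,0,0.182,0.003,1])

```text
clock: 17.5
position: [0.5417, 0.2671, 0.0354]
ee_rot: [-0.002, 0.232, 0.973, -0.002]
contact_force: [-0.0, -0.3, -1.0]
width: 0.0447
```

Emit:
step_arm(moves=[0,0,0.004,0,1,0,0,0.008,0,1,0,0,0.008,0,1])

```text
clock: 17.8
position: [0.5434, 0.2688, 0.0344]
ee_rot: [0.001, 0.232, 0.973, 0.0]
contact_force: [-0.6, -0.3, -0.9]
width: 0.0448
```

Emit:
step_arm(moves=[0,0,0.002,0,1,0,0,0.002,0,1,0,0,0.002,0,-0.2,0,0,0.002,0,-0.42,0,0,0.002,0,-0.42])

```text
clock: 18.3
position: [0.543, 0.269, 0.033]
ee_rot: [0.0, 0.231, 0.973, 0.0]
contact_force: [0.2, -0.7, 0.8]
width: 0.0607
```

Emit:
step_arm(moves=[0,0,-0.02,0,-0.42,0,0,-0.08,0,-0.42,0,0,-0.16,0,-0.42,0,0,-0.24,0,-0.42,0,0,-0.26,0,-0.42])

```text
clock: 18.8
position: [0.5456, 0.27, 0.1687]
ee_rot: [0.004, 0.231, 0.973, 0.003]
contact_force: [0.7, 0.2, 0.5]
width: 0.061
```

```bash
python3 -c "
from h import *
plan((.446,-.09,.17,90))"
```

```text
now [0.5456 0.27   0.1687] theta 63.23 w 0.061 q6 [ 0.35 -0.76] t 18.8 F [0.7 0.2 0.5] tilt 0.58
(0.446, -0.09, 0.17, 90) -> [-0.073 -0.366 -0.001 -0.074] mm 187
(0.446, -0.09, 0.17, 90) -> [ 0.014 -0.373 -0.001 -0.074] mm 187
```

Emit:
step_arm(moves=[-0.073,-0.366,-0.005,-0.074,-1,-0.073,-0.366,-0.005,-0.074,-1,-0.073,-0.366,-0.005,-0.074,-1,-0.073,-0.366,-0.005,-0.074,-1,-0.073,-0.366,-0.005,-0.074,-1])

```text
clock: 19.3
position: [0.491, 0.0855, 0.1654]
ee_rot: [-0.001, 0.119, 0.993, -0.001]
contact_force: [0.5, 0.6, -0.6]
width: 0.0852
```

Emit:
step_arm(moves=[0.014,-0.373,-0.001,-0.074,-1,0.014,-0.373,-0.001,-0.074,-1,0.014,-0.373,-0.001,-0.074,-1,0.014,-0.373,-0.001,-0.074,-1,0.014,-0.373,-0.001,-0.074,-1])

```text
clock: 19.8
position: [0.4423, -0.0943, 0.1659]
ee_rot: [0.0, 0.004, 1.0, -0.001]
contact_force: [0.1, 0.5, -0.2]
width: 0.0852
```

```bash
python3 look.py w7; python3 -c "
from h import *
plan((.446,-.09,.17,90))"
```

```text
now [ 0.4428 -0.0921  0.1659] theta 89.6 w 0.0852 q6 [-0.36 -1.92] t 19.85 F [-1.3  0.6  0.5] tilt 0.03
(0.446, -0.09, 0.17, 90) -> [-0.006  0.004 -0.008 -0.002] mm 6
```

View pics/w7.png

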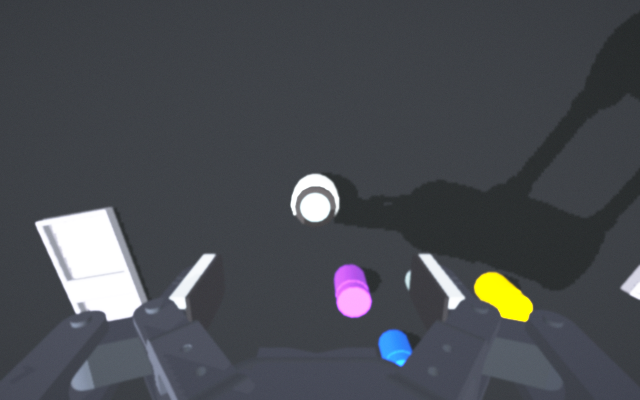

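```bash
python3 - <<'E'
from h import *
d=pickle.load(open('pics/w7.pkl','rb'));T=d["T"]
for p,z in [((315,206),.06),((38,222),.011),((111,209),.011)]: print(p,ray(d,p,z,T).round(4))
E
```

```text
(315, 206) [ 0.4417 -0.0962  0.06  ]
(38, 222) [ 0.4703 -0.3614  0.011 ]
(111, 209) [ 0.4579 -0.2891  0.011 ]
```

Emit:
step_arm(moves=[0.001,-0.006,0.08,0,-1,0.001,-0.006,0.16,0,-1,0.001,-0.006,0.22,0,-1,0.001,-0.006,0.25,0,-1,0.001,-0.006,0.264,0,-1])

```text
clock: 20.35
position: [0.4418, -0.0916, 0.0321]
ee_rot: [-0.001, 0.0, 1.0, 0.001]
contact_force: [0.4, 0.3, 0.4]
width: 0.085
```

Emit:
step_arm(moves=[0,0,0,0,1,0,0,0,0,1,0,0,0,0,1,0,0,0,0,1,0,0,0,0,1])

```text
clock: 20.85
position: [0.4434, -0.0938, 0.035]
ee_rot: [0.001, 0.001, 1.0, -0.0]
contact_force: [0.7, 0.8, 6.3]
width: 0.0365
```

```bash
python3 -c "
from h import *
plan((.442,-.096,.14,90),(.5,-.321,.14,99.8))"
```

```text
now [ 0.4434 -0.0938  0.035 ] theta 89.84 w 0.0365 q6 [-0.36 -1.93] t 20.85 F [0.7 0.8 6.3] tilt 0.16
(0.442, -0.096, 0.14, 90) -> [ 0.003 -0.004 -0.21  -0.001] mm 105
(0.5, -0.321, 0.14, 99.8) -> [-0.058 -0.225 -0.    -0.027] mm 116
(0.5, -0.321, 0.14, 99.8) -> [-0.039 -0.229 -0.    -0.027] mm 116
```

Emit:
step_arm(moves=[0,0,-0.03,0,1,0,0,-0.08,0,1,0,0,-0.14,0,1,0,0,-0.19,0,1,0,0,-0.21,0,1])

```text
clock: 21.35
position: [0.4435, -0.0942, 0.1412]
ee_rot: [0.002, 0.001, 1.0, -0.001]
contact_force: [1.2, -0.1, -1.2]
width: 0.0371
```

Emit:
step_arm(moves=[-0.01,-0.04,0,-0.005,1,-0.025,-0.09,0,-0.01,1,-0.04,-0.15,0,-0.018,1,-0.053,-0.2,0,-0.027,1,-0.058,-0.225,0,-0.027,1])

```text
clock: 21.85
position: [0.4714, -0.2081, 0.1381]
ee_rot: [-0.0, -0.04, 0.999, -0.0]
contact_force: [-1.0, -0.1, -1.2]
width: 0.0371
```

Emit:
step_arm(moves=[-0.01,-0.06,0,-0.008,1,-0.02,-0.12,0,-0.016,1,-0.03,-0.18,0,-0.022,1,-0.039,-0.229,0,-0.027,1,-0.039,-0.229,0,-0.027,1])

```text
clock: 22.35
position: [0.5006, -0.3215, 0.1379]
ee_rot: [0.0, -0.082, 0.997, -0.001]
contact_force: [-0.7, 0.4, -0.9]
width: 0.0369
```

```bash
python3 look.py w8; python3 -c "
from h import *
plan((.5,-.321,.14,99.8),(.5,-.321,.038,99.8))"
```

```text
now [ 0.4996 -0.3192  0.1378] theta 99.45 w 0.0372 q6 [-0.69 -2.42] t 22.4 F [ 1.   1.2 -1.4] tilt 0.11
(0.5, -0.321, 0.14, 99.8) -> [-0.    -0.004 -0.004 -0.002] mm 3
(0.5, -0.321, 0.038, 99.8) -> [ 0.     0.     0.204 -0.   ] mm 102
```

View pics/w8.png

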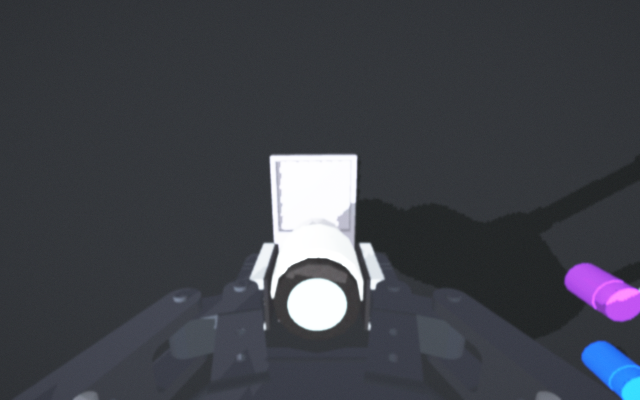

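```bash
python3 - <<'E'
from h import *
d=pickle.load(open('pics/w8.pkl','rb'));T=d["T"]
for p,z in [((270,155),.011),((357,155),.011),((317,304),.1378-.035+.06)]: print(p,(np.linalg.inv(T)@np.r_[ray(d,p,z,T),1])[:2].round(4))
E
```

```text
(270, 155) [ 0.0373 -0.0381]
(357, 155) [0.0373 0.0322]
(317, 304) [ 0.0013 -0.0003]
```

Emit:
step_arm(moves=[0.002,-0.006,0.06,0,1,0.002,-0.006,0.11,0,1,0.002,-0.006,0.155,0,1,0.002,-0.006,0.185,0,1,0.002,-0.006,0.194,0,1])

```text
clock: 22.9
position: [0.4975, -0.319, 0.0396]
ee_rot: [-0.002, -0.084, 0.996, 0.002]
contact_force: [-0.4, 0.7, -1.1]
width: 0.0368
```

Emit:
step_arm(moves=[0,0,0.003,0,1,0,0,0.006,0,1,0,0,0.006,0,1])

```text
clock: 23.2
position: [0.4999, -0.3219, 0.0396]
ee_rot: [0.001, -0.084, 0.997, -0.0]
contact_force: [0.3, -0.2, -1.6]
width: 0.0371
```

Emit:
step_arm(moves=[0,0,0.002,0,1,0,0,0.004,0,1,0,0,0.004,0,1])

```text
clock: 23.5
position: [0.4998, -0.3221, 0.038]
ee_rot: [0.001, -0.083, 0.997, -0.0]
contact_force: [-1.2, 1.4, 5.0]
width: 0.0374
```

Emit:
step_arm(moves=[0,0,0,0,-0.1,0,0,0,0,-0.4,0,0,0,0,-0.4,0,0,0,0,-0.4,0,0,-0.01,0,-0.4])

```text
clock: 24.0
position: [0.499, -0.3214, 0.0412]
ee_rot: [-0.001, -0.084, 0.997, 0.001]
contact_force: [0.3, 0.0, -0.2]
width: 0.06
```

Emit:
step_arm(moves=[0,0,-0.05,0,-0.4,0,0,-0.12,0,-0.4,0,0,-0.2,0,-0.4,0,0,-0.26,0,-0.4,0,0,-0.26,0,-0.4])

```text
clock: 24.5
position: [0.5019, -0.3238, 0.1772]
ee_rot: [0.004, -0.084, 0.996, -0.004]
contact_force: [0.6, 0.6, 0.2]
width: 0.0597
```

```bash
python3 -c "
from h import *
plan((.5405,.0155,.16,45))"
```

```text
now [ 0.5019 -0.3238  0.1772] theta 99.59 w 0.0597 q6 [-0.69 -2.43] t 24.5 F [0.6 0.6 0.2] tilt 0.61
(0.5405, 0.0155, 0.16, 45) -> [-0.095  0.328  0.017  0.152] mm 171
(0.5405, 0.0155, 0.16, 45) -> [0.066 0.335 0.017 0.152] mm 171
```

Emit:
step_arm(moves=[-0.095,0.328,0.01,0.152,-1,-0.095,0.328,0.01,0.152,-1,-0.095,0.328,0.01,0.152,-1,-0.095,0.328,0.01,0.152,-1,-0.095,0.328,0.01,0.152,-1])

```text
clock: 25.0
position: [0.5181, -0.1484, 0.1661]
ee_rot: [-0.001, 0.153, 0.988, 0.001]
contact_force: [-0.4, -0.6, -0.4]
width: 0.0849
```

Emit:
step_arm(moves=[0.066,0.335,0.017,0.152,-1,0.066,0.335,0.017,0.152,-1,0.066,0.335,0.017,0.152,-1,0.066,0.335,0.017,0.152,-1,0.066,0.335,0.017,0.152,-1])

```text
clock: 25.5
position: [0.5385, 0.0205, 0.1576]
ee_rot: [-0.001, 0.382, 0.924, 0.001]
contact_force: [0.2, -1.0, 1.1]
width: 0.0851
```

```bash
python3 look.py w9; python3 -c "
from h import *
plan((.5405,.0155,.16,45),(.5405,.0155,.028,45))"
```

```text
now [0.5385 0.0184 0.1577] theta 45.09 w 0.0855 q6 [-0.09 -0.88] t 25.55 F [ 0.6 -0.5 -0.2] tilt 0.06
(0.5405, 0.0155, 0.16, 45) -> [-0.007 -0.001 -0.005  0.001] mm 4
(0.5405, 0.0155, 0.028, 45) -> [ 0.     0.     0.264 -0.   ] mm 132
```

View pics/w9.png

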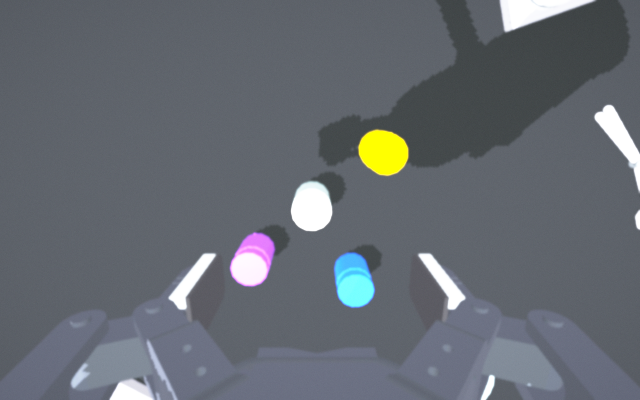

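```bash
python3 - <<'E'
from h import *
d=pickle.load(open('pics/w9.pkl','rb'));T=d["T"];p=(312,210)
print(ray(d,p,.044,T).round(4),(np.linalg.inv(T)@np.r_[ray(d,p,.044,T),1])[:2].round(4))
E
```

```text
[0.5394 0.0141 0.044 ] [-0.0053 -0.0039]
```

Emit:
step_arm(moves=[-0.008,-0.004,0.08,0,-1,-0.008,-0.004,0.16,0,-1,-0.008,-0.004,0.22,0,-1,-0.008,-0.004,0.245,0,-1,-0.008,-0.004,0.258,0,-1])

```text
clock: 26.05
position: [0.5397, 0.0118, 0.0281]
ee_rot: [-0.001, 0.384, 0.923, -0.0]
contact_force: [-0.2, -1.0, -0.2]
width: 0.0854
```

Emit:
step_arm(moves=[0,0,0,0,1,0,0,0,0,1,0,0,0,0,1,0,0,0,0,1,0,0,0,0,1])

```text
clock: 26.55
position: [0.5412, 0.013, 0.0308]
ee_rot: [0.001, 0.384, 0.923, 0.0]
contact_force: [-1.0, -0.7, 6.4]
width: 0.03
```

Emit:
step_arm(moves=[0,0,-0.03,0,1,0,0,-0.08,0,1,0,0,-0.14,0,1,0,0,-0.19,0,1,0,0,-0.22,0,1])

```text
clock: 27.05
position: [0.541, 0.0132, 0.1417]
ee_rot: [0.002, 0.384, 0.923, 0.001]
contact_force: [0.4, 0.8, -0.8]
width: 0.0301
```

```bash
python3 -c "
from h import *
plan((.585,-.307,.14,80))"
```

```text
now [0.541  0.0132 0.1417] theta 44.89 w 0.0301 q6 [-0.1  -0.89] t 27.05 F [ 0.4  0.8 -0.8] tilt 0.21
(0.585, -0.307, 0.14, 80) -> [-0.258 -0.195  0.002 -0.098] mm 162
(0.585, -0.307, 0.14, 80) -> [-0.187 -0.263  0.002 -0.098] mm 162
```

Emit:
step_arm(moves=[-0.05,-0.04,0,-0.02,1,-0.11,-0.083,0,-0.04,1,-0.17,-0.13,0,-0.065,1,-0.23,-0.175,0,-0.09,1,-0.258,-0.195,0.002,-0.098,1])

```text
clock: 27.55
position: [0.5626, -0.1502, 0.1387]
ee_rot: [0.001, 0.238, 0.971, -0.001]
contact_force: [-0.3, 0.0, -0.7]
width: 0.0303
```

Emit:
step_arm(moves=[-0.05,-0.07,0,-0.03,1,-0.1,-0.14,0,-0.06,1,-0.15,-0.21,0,-0.08,1,-0.187,-0.263,0.002,-0.098,1,-0.187,-0.263,0.002,-0.098,1])

```text
clock: 28.05
position: [0.5847, -0.3118, 0.1369]
ee_rot: [0.001, 0.087, 0.996, -0.001]
contact_force: [-0.1, 0.2, -1.9]
width: 0.0304
```

```bash
python3 look.py w10; python3 -c "
from h import *
plan((.585,-.307,.14,80),(.585,-.307,.034,80))"
```

```text
now [ 0.584  -0.3089  0.1368] theta 79.97 w 0.0304 q6 [-0.59 -1.99] t 28.1 F [ 0.4  1.2 -1. ] tilt 0.01
(0.585, -0.307, 0.14, 80) -> [-0.001  0.004 -0.006 -0.   ] mm 4
(0.585, -0.307, 0.034, 80) -> [ 0.     0.     0.212 -0.   ] mm 106
```

View pics/w10.png

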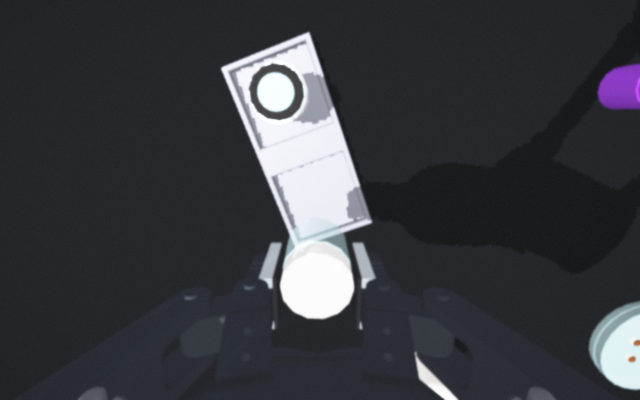

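```bash
python3 - <<'E'
from h import *
d=pickle.load(open('pics/w10.pkl','rb'));T=d["T"];I=np.linalg.inv(T)
q=lambda p,z:(I@np.r_[ray(d,p,z,T),1])[:2]
A,B,C=[q(p,.011) for p in [(222,69),(309,33),(371,222)]]
print(A,B,C,np.linalg.norm(A-B),np.linalg.norm(B-C))
c=(A+C)/2;u=(C-B)/np.linalg.norm(C-B);print("cell",c+.043*u,"other",c-.043*u,"eye",q((276,91),.063),"vial",q((316,282),.1368-.031+.044))
E
```

```text
[ 0.10149472 -0.07111909] [ 0.1256482  -0.00585351] [-0.01977293  0.0460885 ] 0.06959157007594358 0.1544191652095413
cell [0.00036651 0.00194862] other [ 0.08135528 -0.02697922] eye [ 0.08270358 -0.02492559] vial [ 0.00347571 -0.00063778]
```

Emit:
step_arm(moves=[-0.005,0.004,0.06,0,1,-0.005,0.004,0.12,0,1,-0.005,0.004,0.165,0,1,-0.005,0.004,0.19,0,1,-0.005,0.004,0.198,0,1])

```text
clock: 28.6
position: [0.5862, -0.3037, 0.037]
ee_rot: [-0.001, 0.085, 0.996, 0.001]
contact_force: [-0.6, 0.4, -0.1]
width: 0.0305
```

Emit:
step_arm(moves=[0,0,0.003,0,1,0,0,0.006,0,1,0,0,0.006,0,1])

```text
clock: 28.9
position: [0.5876, -0.3057, 0.0364]
ee_rot: [0.001, 0.086, 0.996, -0.0]
contact_force: [0.5, -0.5, -1.3]
width: 0.0302
```

Emit:
step_arm(moves=[0,0,0.002,0,1,0,0,0.004,0,1,0,0,0.005,0,1,0,0,0.005,0,1])

```text
clock: 29.3
position: [0.5873, -0.3057, 0.0338]
ee_rot: [0.001, 0.086, 0.996, -0.0]
contact_force: [-1.2, 0.6, 5.3]
width: 0.0301
```

Emit:
step_arm(moves=[0,0,0,0,-0.1,0,0,0,0,-0.3,0,0,0,0,-0.3,0,0,0,0,-0.3,0,0,-0.01,0,-0.3])

```text
clock: 29.8
position: [0.5864, -0.305, 0.037]
ee_rot: [-0.001, 0.086, 0.996, 0.001]
contact_force: [0.5, 0.5, 0.9]
width: 0.0555
```

Emit:
step_arm(moves=[0,0,-0.05,0,-0.4,0,0,-0.12,0,-0.4,0,0,-0.2,0,-0.4,0,0,-0.26,0,-0.4,0,0,-0.3,0,-0.4])

```text
clock: 30.3
position: [0.5879, -0.3059, 0.1913]
ee_rot: [0.002, 0.086, 0.996, -0.001]
contact_force: [0.0, -0.4, 0.0]
width: 0.06
```

Emit:
step_arm(moves=[0.2,0.2,-0.1,0,-0.4,0.2,0.2,-0.1,0,-0.4,0.2,0.2,-0.1,0,-0.4,0.2,0.2,-0.1,0,-0.4,0.2,0.2,-0.1,0,-0.4])

```text
clock: 30.8
position: [0.5056, -0.1893, 0.2392]
ee_rot: [0.001, 0.085, 0.996, -0.001]
contact_force: [0.5, -0.5, -0.0]
width: 0.0598
```

Emit:
step_arm(moves=[0.1,0.2,0,0,-0.4,0.1,0.2,0,0,-0.4,0.1,0.2,0,0,-0.4,0.1,0.2,0,0,-0.4,0.1,0.2,0,0,-0.4])

```text
clock: 31.3
position: [0.4747, -0.084, 0.2376]
ee_rot: [0.0, 0.086, 0.996, -0.001]
contact_force: [-0.9, -0.3, -1.1]
width: 0.0597
```

```bash
python3 - <<'E'
from rig import get_image
from h import *
a=get_image("top");b=get_image("scene");pickle.dump(a,open("pics/end.pkl","wb"))
F=a["frame"]
v=np.vstack([np.hstack([cv2.resize(F[165:290,125:250],(350,350)),cv2.resize(F[165:290,385:510],(350,350))]),cv2.resize(b["frame"][60:360,90:510],(700,250))])
cv2.imwrite("pics/end.png",v)
E
```

```text
(no output)
```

View pics/end.png

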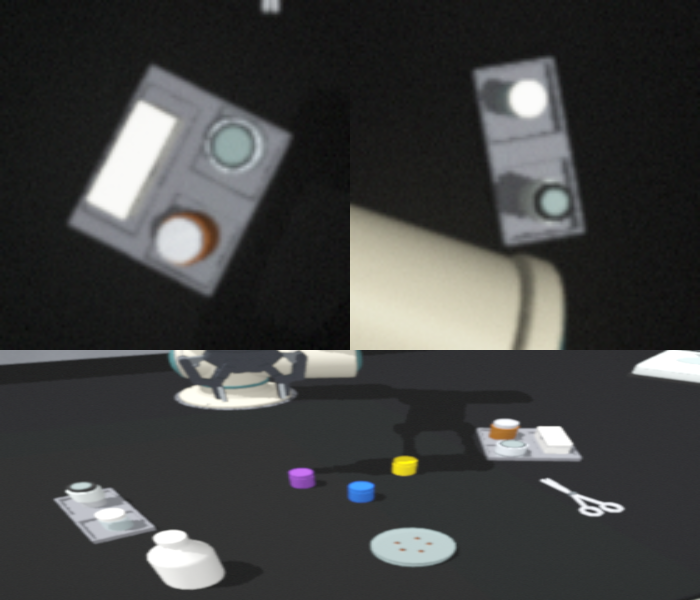

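```bash
python3 - <<'E'
from h import *
d=pickle.load(open("pics/end.pkl","rb"))
def chk(n,cx,cy,off,z,c,yaw):
    p=ray(d,(off+cx/2.8,165+cy/2.8),z)[:2]-c;a=np.radians(yaw)
    print(n,(np.array([[np.cos(a),np.sin(a)],[-np.sin(a),np.cos(a)]])@p*1e3).round(1))
t3=np.array([.515,.3235]);t2=np.array([.5425,-.3125])
chk("case",131,160,125,.039,t3,-26.7);chk("lens",233,146,125,.039,t3,-26.7);chk("jar",181,240,125,.059,t3,-26.7)
chk("vial",528-350,98,385,.047,t2,9.8);chk("eye",554-350,202,385,.063,t2,9.8)
E
```

```text
case [-0.9 37.6]
lens [ 49.  -34.1]
jar [-37.9 -35.9]
vial [46.1  1.5]
eye [-43.    0.3]
```

```bash
python3 -c "
from rig import job,manip
print(job.sign_off(),manip.get_state()['clock'])"
```

```text
the job is handed in; nothing more can be done
the job is handed in; nothing more can be done
```

I've placed both kits and handed the job in at about 31 s of the 128 s allowed. The eyepiece and vial are in the two-cell tray. The slide case is in the long cell of the three-cell tray, and the jar and lens are in its square cells.

**Position:** a last top-view measurement put everything inside its limits along the tray axes:

| Thing | Offset from cell centre | Limit |
|---|---|---|
| Eyepiece | 0.3 mm | 18 mm |
| Vial | about 3 mm | 17 mm |
| Jar | about 5 mm | 12 mm |
| Slide case | about 1.5 mm | 17 x 11 mm |
| Lens | about 6 mm | 11 mm |

The lens has the least margin. The wrist views put it about 4–5 mm off and the jar about 3 mm off, slightly less than the top view, though I didn't look at the lens with the wrist camera again after releasing it.

**Height:** at release each thing was 2–3 mm above its bench grasp height, which fits the 3 mm cell floor. The case, eyepiece and vial pressed 4–5 N on the floor as they were set down. The jar and lens showed only about 0.7 N, so height is the main evidence for those two.

**Upright and undisturbed:** the final pictures show all five things upright. The petri dish, scissors, bottle and coloured look-alikes appear where they were, but I judged that by eye and didn't measure it.

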